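# Grease the clay roller's bearing

## Robot

A 7-joint arm with a two-finger parallel gripper is mounted at the origin on the work surface. World frame = base frame: x ahead of the robot, y to its left, z up, the work surface at z = 0. Lengths are in m, angles in rad, forces in N, time in s.
With the tool pointing down it reaches from about 0.4 to 0.85 m from the base axis. Payload 10.4 kg.
Tool frame: the origin (TCP) lies at the very end of the fingers, on their centre line; the grasp point (between the pads) lies 19 mm behind it (r.pinch_z is the distance from the TCP to the grasp point, in m); z points along the fingers, y is the line along which they close (so a half turn about z gives the same grasp; the last joint's range is limited). The gripper opens to 87 mm and grips with 3 to 60 N. Pads are 19 mm wide; open, the fingers measure 117 mm over their backs; the gripper's body (75 mm by 190 mm) begins 51 mm behind the grasp point.
Start: joints at [1.175, 0.332, -0.065, 1.46, 0.022, 1.35, -0.088], TCP at [0.228, -0.582, 0.223] pointing down, gripper open.
Joint ranges: [-2.6, 2.6], [-0.5, 2.12], [-1.47, 1.34], [0.16, 2.42], [-1.27, 4.41], [0.06, 2.06], [-2.6, 2.6]. Speed limits (rad/s): [2.22, 2.22, 2.79, 2.79, 3.14, 3.14, 3.14].

## Interface

Orientations are given as a unit quaternion [x, y, z, w].
In Python, from bench import r, camera gives the robot as it stands. The module is installed in compiled form; this text tells all that it offers.
- The arm moves only by the shell command python3 -m pendant 'ROWS' [FORCE]. ROWS is JSON, a list of rows, each an object with "dp": the shift along the tool's x, y, z as a fraction of full scale, a list of three; "rotation": the turn, a rotation vector about the tool's x, y, z as a fraction of full scale, a list of three; "jaw": the opening, from 0 (shut) to 1 (fully open). A call has 1 to 8 rows; each row is the pose to reach, as a shift and turn from the pose commanded when the call began, along the tool's axes at that moment, turning the shorter way round; what a row does not reach only later rows make up. Full scale, the value 1, is 0.15 m for a shift and 2 pi rad for a turn. A row lasts 1/8 s, in which the tool goes at most 62.5 mm and 10.7 degrees, less where a joint would pass 70% of its speed; a pose out of reach is approached as far as the arm can. A call with a number of a shift or a turn outside -1 to 1 is refused whole. A call with a gripper value outside its range is refused whole. The fingers move at their own pace and stop on an object; FORCE is the grip in N (left out, the last holds). Time passes only in rows, so rows that repeat a pose let the fingers close. It gives the time, the measured TCP pose, the force, the opening and the grip force at its end, in the units of the state.
- r.read_state(): the state, without advancing time (a new reading comes with each control period).
- camera(name): name is "scene" or "side" or "wrist"; returns a dict with "image" (384x512x3 uint8, red, green, blue), "z_map" (384x512 float32, m along the optical axis (not along the pixel's ray), 0 where there is no reading), "mtx" (3x3 intrinsics, pixels), "T" (4x4, takes a point from camera to world coordinates). Camera axes: x right, y down, z forward; pixel columns grow to the right and rows downward; lengths in m; the calibration is good to about 2 mm. A picture is of the moment at which its call begins.
- r.close_job(): hands the job in; it is judged then, once.
The state is a dict: "time": time; "joint_positions": joint angles; "joint_vel": joint speeds; "joint_torque": joint torques, N m; "ee_pos": TCP position; "eef_rot": TCP orientation; "ft_force": force on the tool from outside, world axes, zero at the start; "torque": the same for the moment, N m; "width": finger opening in m; "grip_force": force on a finger pad.
Only numpy, scipy, OpenCV 4.12 (cv2) and the standard library are available. Lean on these libraries where they do the work, as an engineer would, in place of code of your own. Each camera call takes 0.05 s, during which the arm holds its last target. There are 200 camera calls.

## Task

Lift the push-on grease coupler off the freely spinning banding wheel, fit its open bell mouth squarely (in line) over the tilted grease nipple on the clay roller's bearing and press along the nipple until it snaps and is fully down. Finish while still gripping the coupler and holding the nipple fully down against its spring: do not let go or back off. Keep the gripper itself off the roller and its bearings, leave the clay bowl standing on the wheel, and leave the turtle, tub and brush where they are.

Things in the scene. Friction and masses are not known exactly. Their poses are not given: they have to be found in the camera images.
- coupler: Steel grease coupler, loose, about 0.3 kg, standing on its bell mouth near the rim of the wheel's disc. Round about z, 104 mm tall: mouth 36 mm across narrowing to 28 mm in 6 mm, 28 mm body up to 34 mm, dark grip 24 mm across from 34 to 96 mm, 30 mm cap. Origin: centre of its underside (mouth rim), z to the cap. Pocket in the mouth: 14 mm deep, 28 mm wide at the rim, inner 8 mm 20 mm wide.
- coupler_seat (a point): The centre of the pocket's flat floor in the coupler's mouth, 14 mm above the coupler's origin on its axis; the nipple's flat top bears against it. Axes as the coupler's.
- wheel: Banding wheel (potter's turntable): dark fixed foot with an aluminium disc of 200 mm diameter that spins freely about the vertical. Origin: centre of the foot's underside on the table; the disc's top is 64 mm above it.
- roller: Clay roller fixed to the table: board 130 x 195 x 15 mm, two bearings at y 0 and -120 mm, wooden roller between them, 52 mm thick along y. Origin: table level under the bearing with the nipple; -x faces the robot within 25 degrees. Housing: 64 mm cylinder, 40 mm long along y, axis 55 mm up. A fixed boss 24 mm across leans 25 degrees from vertical to -x; its end is 46 mm from the housing axis.
- nipple_top (a point): Centre of the flat top of the brass grease nipple: a button head 16 mm across, 6 mm thick, on a 10 mm neck, standing 26 mm out of the boss when free; then 120 mm above the table and 30 mm to the -x side of the roller's origin. The point's z points outward along the nipple, 25 degrees from vertical towards the roller's -x. It moves with the nipple.
- nipple (a joint): How far the nipple is pressed into its boss along its axis: 0 m free, 0.010 m fully down on a solid stop. It does not budge below about 16 N, then gives way at once (the snap): its resistance falls with travel to about 7 N at the stop. Its spring lifts it again as soon as it is pressed with less.
- bowl: Bystander: small clay bowl, 72 mm across, 36 mm high, loose on the wheel's disc across from the coupler. Origin: centre of its underside.
- turtle: Bystander: clay turtle, about 110 mm long, 45 mm high, on the table beyond the work. Origin: centre of its underside.
- tub: Bystander: white plastic tub, 90 mm across, 55 mm high, on the table. Origin: centre of its underside.
- brush: Bystander: brush with a wooden handle, 200 mm long, lying on the table. Origin on its underside.
Mind the look-alikes: they are no part of the job. There is more than one size of the coupler; the job needs the middle-sized. There is more than one size of the roller; the one meant has the size given above.

How it is judged:
By the outcome, as a careful person would: the job done as asked, in the order asked, and still so for the second after the job is handed in, while the arm keeps its last pose, push and grip.
It also fails if it takes over 42 s, if anything falls off the work surface, if the arm or the gripper's body presses on something with over 40 N, if the wrist force passes 120 N, or if a joint passes its speed limit or range.

## Working session

There is one attempt and no reset: what is moved stays moved. The work goes in short steps, Python scripts to look and compute and a shell command to move; the robot and the scene stay as the last step left them, time stands still between calls to the robot, and variables do not carry over. Pictures are saved under pics/ and viewed, at most 10 in all, crops included, and the job is handed in when it is done.

```bash
mkdir -p pics; ls; python3 - <<'E'
from bench import r,camera
import cv2,numpy as np
ims=[]
for n in ("scene","side"):
    c=camera(n); np.savez(f"{n}.npz",**c); ims.append(c["image"]); print(n,c["T"].round(3).tolist(),c["mtx"].tolist())
for n,i in zip("ab",ims): cv2.imwrite(f"pics/{n}.png",cv2.resize(i[:,:,::-1],(800,600)))
s=r.read_state();print({k:np.round(v,3).tolist() for k,v in s.items()},r.pinch_z)
E
```

```text
pics
scene [[0.028, 0.603, -0.797, 1.485], [0.999, -0.036, 0.007, 0.015], [-0.024, -0.797, -0.604, 0.811], [0.0, 0.0, 0.0, 1.0]] [[389.92787761052534, 0.0, 258.0873451392317], [0.0, 389.92787761052534, 187.85827038509336], [0.0, 0.0, 1.0]]
side [[-0.939, -0.193, 0.285, 0.234], [-0.344, 0.498, -0.796, 0.864], [0.012, -0.845, -0.534, 0.695], [0.0, 0.0, 0.0, 1.0]] [[372.9868566800096, 0.0, 256.0812722047845], [0.0, 372.9868566800096, 189.7938609333551], [0.0, 0.0, 1.0]]
{'time': 0.1, 'joint_positions': [1.175, 0.333, -0.065, 1.461, 0.022, 1.35, -0.088], 'joint_vel': [0.0, -0.001, 0.001, -0.003, -0.001, 0.0, 0.001], 'joint_torque': [0.001, -62.455, 0.024, -39.071, -0.061, 0.037, 0.0], 'ee_pos': [0.228, -0.582, 0.222], 'eef_rot': [0.983, 0.185, -0.0, -0.001], 'ft_force': [1.41, 0.072, -0.276], 'torque': [0.024, -0.005, 0.012], 'grip_force': 0.0, 'width': 0.087} 0.0187
```

View pics/a.png

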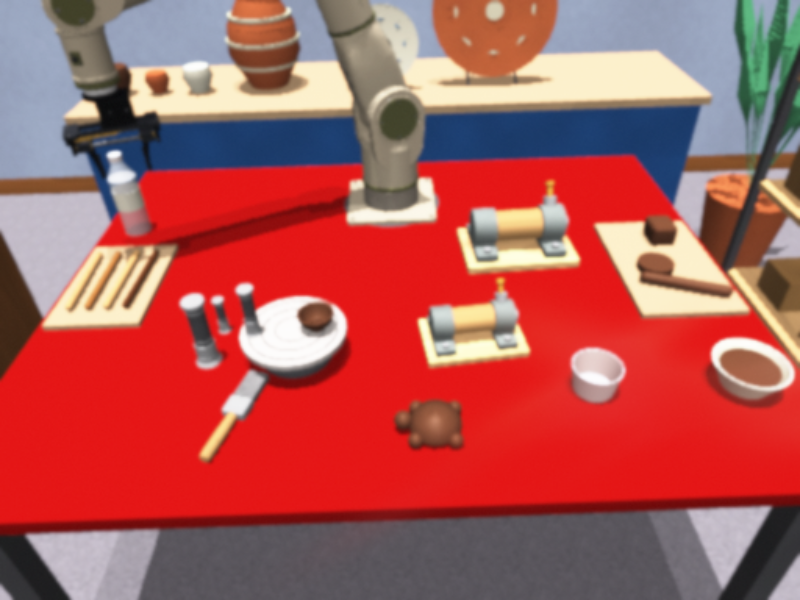

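View pics/b.png

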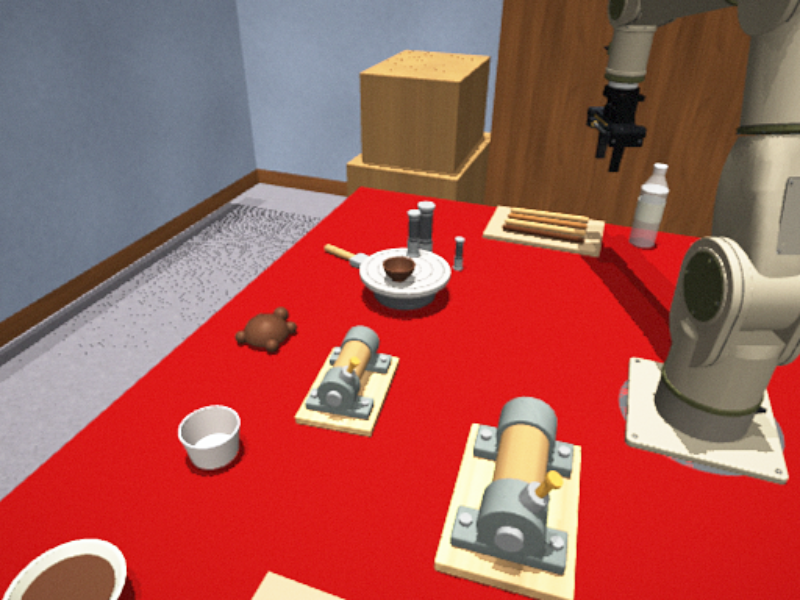

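The scene view (800x600) shows three couplers: the one standing on the wheel at (248,310), a large one on the table at (200,330) and a small one at (220,315). It also shows two rollers, at (475,330) and (518,235). I'll measure their sizes next. The bowl (315,317), turtle (432,422), tub (597,375) and brush (235,415) are also visible.

```bash
cat > h.py <<'E'
import numpy as np
def cloud(c):
    z=c["z_map"];v,u=np.mgrid[:384,:512];K=c["mtx"]
    p=np.stack([(u-K[0,2])/K[0,0]*z,(v-K[1,2])/K[1,1]*z,z],-1)
    w=p@c["T"][:3,:3].T+c["T"][:3,3]; w[z<=0]=np.nan
    return w
E
python3 - <<'E'
import numpy as np,cv2
from h import cloud
f=.64
def stats(n,boxes):
    c=dict(np.load(n+".npz"));w=cloud(c);hsv=cv2.cvtColor(c["image"],cv2.COLOR_RGB2HSV)
    for nm,(x0,y0,x1,y1) in boxes.items():
        s=np.s_[int(y0*f):int(y1*f),int(x0*f):int(x1*f)]
        P=w[s].reshape(-1,3);H=hsv[s].reshape(-1,3)
        ok=(P[:,2]>.008)&np.isfinite(P[:,0]);Q=P[ok];Hq=H[ok]
        print(n,nm,len(Q),"min",np.percentile(Q,1,0).round(3),"max",np.percentile(Q,99,0).round(3),"top",Q[Q[:,2].argmax()].round(3))
        b=Q[(Q[:,2]<.03)]
        if nm.startswith("roll"):
            b=Q[(Q[:,2]>.009)&(Q[:,2]<.022)]
            rc=cv2.minAreaRect(b[:,:2].astype(np.float32)*1000);print("  board",np.round(rc[0],0),np.round(rc[1],0),round(rc[2],1))
            y=Q[(Hq[:,0]>15)&(Hq[:,0]<30)&(Hq[:,1]>170)&(Hq[:,2]>120)&(Q[:,2]>.08)]
            if len(y):print("  brass",len(y),y.mean(0).round(3),y.min(0).round(3),y.max(0).round(3))
            print("  zhist",np.histogram(Q[:,2],np.arange(.0,.2,.01))[0])
stats("scene",{"rollA":(412,275,530,365),"rollB":(450,178,582,272),"coupW":(236,282,262,322),"coupBig":(180,292,222,368),"coupSm":(212,294,230,334)})
stats("side",{"rollA":(295,322,402,432),"rollB":(435,395,585,595),"coupW":(405,207,420,255),"coupSm":(453,235,466,272)})
E
```

```text
scene rollA 2309 min [0.538 0.06  0.01 ] max [0.649 0.253 0.109] top [0.549 0.212 0.126]
  board [580. 157.] [130. 195.] 6.2
  brass 11 [0.548 0.209 0.118] [0.546 0.206 0.108] [0.55  0.213 0.126]
  zhist [ 30 804 123 238  88 135 181 262 358  40  29   8  13   0   0   0   0   0
   0]
scene rollB 2747 min [0.2   0.172 0.009] max [0.351 0.424 0.14 ] top [0.229 0.377 0.165]
  board [131. 293.] [440. 258.] 2.8
  brass 16 [0.226 0.371 0.15 ] [0.22  0.368 0.137] [0.231 0.374 0.165]
  zhist [ 45 260 736 108 242  97 120 160 170 203 309 216  29  23  10  10   9   0
   0]
scene coupW 237 min [ 0.54  -0.273  0.066] max [ 0.619 -0.247  0.172] top [ 0.603 -0.269  0.172]
scene coupBig 674 min [ 0.514 -0.374  0.009] max [ 0.629 -0.338  0.151] top [ 0.612 -0.361  0.152]
scene coupSm 140 min [ 0.507 -0.355  0.009] max [ 0.529 -0.335  0.083] top [ 0.514 -0.352  0.083]
side rollA 2703 min [0.508 0.063 0.009] max [0.644 0.256 0.117] top [0.546 0.213 0.126]
  board [629. 140.] [227. 242.] 6.6
  brass 16 [0.547 0.214 0.11 ] [0.538 0.211 0.099] [0.553 0.216 0.12 ]
  zhist [ 39 950 226 333  61 120 206 288 375  44  24  20  17   0   0   0   0   0
   0]
side rollB 8704 min [0.175 0.19  0.012] max [0.345 0.427 0.156] top [0.223 0.376 0.165]
  board [261. 298.] [172. 259.] 3.6
  brass 84 [0.226 0.376 0.146] [0.213 0.37  0.13 ] [0.235 0.38  0.162]
  zhist [  48 1307 2018  491 1001  143  158  201  409  612 1243  711  129   92
   32   73   36    0    0]
side coupW 193 min [ 0.595 -0.274  0.065] max [ 0.628 -0.244  0.17 ] top [ 0.615 -0.253  0.171]
side coupSm 101 min [ 0.509 -0.356  0.01 ] max [ 0.528 -0.333  0.08 ] top [ 0.519 -0.355  0.08 ]
```

Roller A at scene (475,330) has a board measuring 130 x 195 mm and a nipple top near z = 0.12, so it's the one meant. Roller B is larger, with a nipple at 0.165. The coupler on the wheel at (248,310) has its top at 0.172, so it's about 106 mm tall and the middle size. The table ones are 150 and 82 mm tall. I'll confirm both in one crop and fit poses.

```bash
cat >> h.py <<'E'
from scipy.optimize import least_squares
def circ(P,r):
    f=lambda c:np.hypot(P[:,0]-c[0],P[:,1]-c[1])-r
    s=least_squares(f,P[:,:2].mean(0),loss="soft_l1",f_scale=.002);return s.x,np.abs(f(s.x)).mean()
E
python3 - <<'E'
import numpy as np,cv2
from h import *
C={n:dict(np.load(n+".npz")) for n in("scene","side")}
im=C["scene"]["image"][:,:,::-1]
a=cv2.resize(im[165:245,110:230],(600,400),interpolation=3);b=cv2.resize(im[170:235,260:345],(523,400),interpolation=3)
cv2.imwrite("pics/c.png",cv2.resize(np.hstack([a,b]),(800,285)))
for n,c in C.items():
    P=cloud(c).reshape(-1,3);P=P[np.isfinite(P[:,0])]
    near=P[np.hypot(P[:,0]-.61,P[:,1]+.26)<.03]
    top=near[(near[:,2]>.165)];g=near[(near[:,2]>.105)&(near[:,2]<.155)]
    print(n,"cap mean",top.mean(0).round(4),len(top),"grip toward cam mean",g.mean(0).round(4),g.std(0).round(4))
    cam=c["T"][:2,3]; 
    # front-surface circle fit with grip radius 12mm, started behind the surface
    d=g[:,:2].mean(0)-cam;d/=np.linalg.norm(d)
    f=lambda q:np.hypot(g[:,0]-q[0],g[:,1]-q[1])-.012
    s=least_squares(f,g[:,:2].mean(0)+.009*d,loss="soft_l1",f_scale=.002);print("  grip axis",s.x.round(4),np.abs(s.fun).mean().round(4))
    disc=P[(abs(P[:,2]-.064)<.004)&(np.hypot(P[:,0]-.6,P[:,1]+.18)<.15)]
    print("  disc",cv2.minEnclosingCircle(disc[:,:2].astype(np.float32)))
    R=P[(np.hypot(P[:,0]-.574,P[:,1]-.217)<.05)]
    br=R[(R[:,2]>.1)];print("  nipple pts",len(br),br[br[:,2]>.113].mean(0).round(4))
E
```

```text
scene cap mean [ 0.6074 -0.2598  0.1692] 64 grip toward cam mean [ 0.6135 -0.2579  0.1305] [0.0035 0.0067 0.0145]
  grip axis [ 0.6044 -0.2604] 0.001
  disc ((0.5975608825683594, -0.18614554405212402), 0.10194902867078781)
  nipple pts 50 [0.5452 0.2098 0.1212]
side cap mean [ 0.6062 -0.259   0.1682] 31 grip toward cam mean [ 0.6034 -0.2541  0.1304] [0.0064 0.0047 0.0138]
  grip axis [ 0.6068 -0.2626] 0.0015
  disc ((0.5988575220108032, -0.18793167173862457), 0.10164462774991989)
  nipple pts 61 [0.5418 0.2104 0.1201]
```

View pics/c.png

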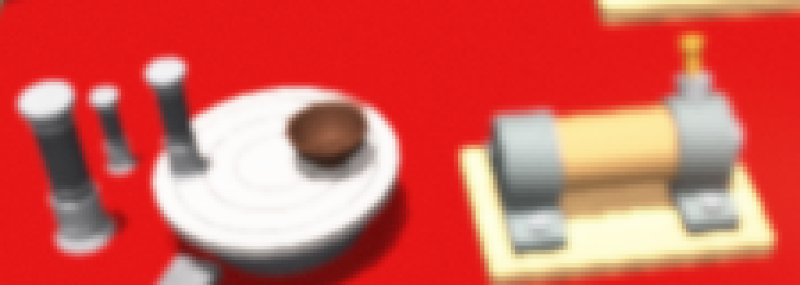

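In the crop, the coupler on the wheel (165,115) is middle-sized between the tall (45,165) and short (110,130) ones. The roller at (620,160) has the brass nipple at (692,45). Axis at about (0.606, -0.261), disc centre (0.598, -0.187). Now moving.

```bash
cat >> h.py <<'E'
from scipy.spatial.transform import Rotation as Ro
def tool(yaz,tilt=0,taz=0):
    """tool R: z down tilted by tilt toward azimuth taz (deg); tool y at azimuth yaz before tilting"""
    a,b=np.radians([yaz,taz]);y=np.array([np.cos(a),np.sin(a),0]);z=np.array([0,0,-1.])
    R=np.stack([np.cross(y,z),y,z],1)
    ax=np.array([np.sin(b),-np.cos(b),0])*np.radians(tilt)   # carries -z toward taz
    return Ro.from_rotvec(ax)*Ro.from_matrix(R)
def plan(p,R):
    from bench import r
    s=r.read_state();R0=Ro.from_quat(s["eef_rot"])
    d=R0.inv().apply(np.array(p)-s["ee_pos"])/.15; w=(R0.inv()*R).as_rotvec()/(2*np.pi)
    print("t",round(s["time"],2),"dp",d.round(4).tolist(),"rot",w.round(4).tolist(),"deg",round(np.linalg.norm(w)*360,1))
def st():
    from bench import r
    s=r.read_state();print({k:np.round(s[k],4).tolist() for k in("time","joint_positions","ee_pos","eef_rot","ft_force","width","grip_force")})
E
python3 -c "
from h import *
print(tool(0,25,6.2).as_matrix().round(2)); plan([.606,-.261,.26],tool(-23.3))"
```

```text
[[-0.01  0.91  0.42]
 [ 1.   -0.01  0.05]
 [ 0.05  0.42 -0.91]]
t 0.1 dp [3.1288, -1.0726, -0.2531] rot [-0.0002, -0.0001, -0.1259] deg 45.3
```

```bash
python3 -m pendant '[{"dp":[0.3,-0.1,-0.25],"rotation":[0,0,0],"jaw":1},{"dp":[1,-0.36,-0.25],"rotation":[0,0,0],"jaw":1},{"dp":[1,-0.36,-0.25],"rotation":[0,0,0],"jaw":1}]' && python3 -m pendant '[{"dp":[1,-0.36,0],"rotation":[0,0,0],"jaw":0.8},{"dp":[1,-0.36,0],"rotation":[0,0,0],"jaw":0.8},{"dp":[1,-0.36,0],"rotation":[0,0,0],"jaw":0.8}]' && python3 -m pendant '[{"dp":[1,-0.35,0],"rotation":[0,0,0],"jaw":0.8},{"dp":[1,-0.35,0],"rotation":[0,0,0],"jaw":0.8},{"dp":[1,-0.35,0],"rotation":[0,0,0],"jaw":0.8}]' && python3 -m pendant '[{"dp":[0.12,0,0],"rotation":[0,0,-0.03],"jaw":0.8},{"dp":[0.12,0,0],"rotation":[0,0,-0.06],"jaw":0.8},{"dp":[0.12,0,0],"rotation":[0,0,-0.09],"jaw":0.8},{"dp":[0.12,0,0],"rotation":[0,0,-0.126],"jaw":0.8},{"dp":[0.12,0,0],"rotation":[0,0,-0.126],"jaw":0.8},{"dp":[0.12,0,0],"rotation":[0,0,-0.126],"jaw":0.8}]' ; python3 - <<'E'
from h import *; from bench import camera; import cv2
st(); plan([.606,-.261,.26],tool(-23.3))
c=camera("wrist");np.savez("w1.npz",**c);cv2.imwrite("pics/w1.png",c["image"][:,:,::-1])
P=cloud(c).reshape(-1,3);P=P[np.isfinite(P[:,0])];n=P[(np.hypot(P[:,0]-.606,P[:,1]+.261)<.035)]
t=n[n[:,2]>.16];print(len(t),t.mean(0).round(4),circ(t,0) if 0 else cv2.minEnclosingCircle(t[:,:2].astype(np.float32)))
E
```

```text
time: 0.48
ee_pos: [0.3496, -0.4752, 0.2602]
eef_rot: [0.983, 0.186, 0.0, 0.0]
ft_force: [0.6, -0.7, -0.2]
width: 0.0869
grip_force: 0.0
time: 0.85
ee_pos: [0.4702, -0.3689, 0.2598]
eef_rot: [0.982, 0.187, 0.0, -0.001]
ft_force: [-0.1, -0.7, 0.3]
width: 0.0712
grip_force: 0.0
time: 1.23
ee_pos: [0.5904, -0.2651, 0.2594]
eef_rot: [0.982, 0.187, 0.0, -0.001]
ft_force: [-0.7, -0.1, -1.0]
width: 0.0695
grip_force: 0.0
time: 1.98
ee_pos: [0.6049, -0.2622, 0.2596]
eef_rot: [0.835, 0.55, -0.0, -0.0]
ft_force: [0.4, -0.3, -0.2]
width: 0.0695
grip_force: 0.0
{'time': 1.975, 'joint_positions': [0.6477, 0.4295, -0.4381, 1.2824, 0.1784, 1.4684, -0.1804], 'ee_pos': [0.6049, -0.2622, 0.2596], 'eef_rot': [0.8354, 0.5497, -0.0002, -0.0003], 'ft_force': [0.4051, -0.3457, -0.1976], 'width': 0.0695, 'grip_force': 0.0}
t 1.98 dp [0.0103, 0.0038, -0.0025] rot [-0.0001, -0.0, -0.0] deg 0.0
20321 [ 0.6152 -0.24    0.3501] ((0.6055711507797241, -0.2538667321205139), 0.03433071821928024)
```

```bash
python3 - <<'E'
from h import *; import cv2
c=dict(np.load("w1.npz"))
P=cloud(c).reshape(-1,3);P=P[np.isfinite(P[:,0])];n=P[(np.hypot(P[:,0]-.606,P[:,1]+.261)<.035)]
t=n[(n[:,2]>.162)&(n[:,2]<.175)];print(len(t),t.mean(0).round(4),t.std(0),cv2.minEnclosingCircle(t[:,:2].astype(np.float32)), t[:,:2].min(0),t[:,:2].max(0))
E
```

```text
994 [ 0.6073 -0.2631  0.1673] [0.00736727 0.0074508  0.00091682] ((0.6071244478225708, -0.26392874121665955), 0.015056794509291649) [ 0.59277804 -0.27856612] [ 0.62171022 -0.24916754]
```

View pics/w1.png

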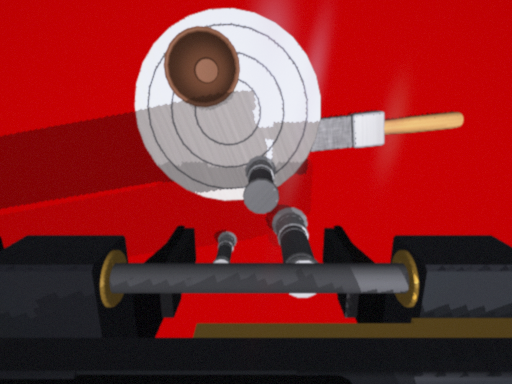

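The wrist view shows the wheel-top coupler cap at (262,195) between the fingers' line, with the tall coupler at (295,245), the small one at (225,245) and the bowl at (203,65). The cap fits radius 15.1 mm centred at (0.607,-0.2635), which agrees with the fixed cameras. I'll descend and grip.

```bash
python3 -m pendant '[{"dp":[0,0.01,0.3],"rotation":[0,0,0],"jaw":0.8},{"dp":[0,0.01,0.6],"rotation":[0,0,0],"jaw":0.8},{"dp":[0,0.01,0.8],"rotation":[0,0,0],"jaw":0.8},{"dp":[0,0.01,1],"rotation":[0,0,0],"jaw":0.8},{"dp":[0,0.01,1],"rotation":[0,0,0],"jaw":0.8}]' && python3 -m pendant '[{"dp":[0,0,0],"rotation":[0,0,0],"jaw":0.4},{"dp":[0,0,0],"rotation":[0,0,0],"jaw":0.4},{"dp":[0,0,0],"rotation":[0,0,0],"jaw":0.25},{"dp":[0,0,0],"rotation":[0,0,0],"jaw":0.25},{"dp":[0,0,0],"rotation":[0,0,0],"jaw":0},{"dp":[0,0,0],"rotation":[0,0,0],"jaw":0},{"dp":[0,0,0],"rotation":[0,0,0],"jaw":0},{"dp":[0,0,0],"rotation":[0,0,0],"jaw":0}]' 55
```

```text
time: 2.65
ee_pos: [0.6049, -0.2622, 0.1076]
eef_rot: [0.835, 0.55, -0.001, -0.002]
ft_force: [-0.1, 0.1, 1.2]
width: 0.0699
grip_force: 0.0
time: 3.65
ee_pos: [0.6065, -0.2628, 0.1102]
eef_rot: [0.835, 0.55, 0.0, 0.0]
ft_force: [-1.3, -0.2, 1.5]
width: 0.0231
grip_force: 55.0
```

The grip is good, with a width of 23 mm and 55 N. Lifting.

```bash
python3 -m pendant '[{"dp":[0,0,-0.1],"rotation":[0,0,0],"jaw":0},{"dp":[0,0,-0.25],"rotation":[0,0,0],"jaw":0},{"dp":[0,0,-0.5],"rotation":[0,0,0],"jaw":0},{"dp":[0,0,-0.75],"rotation":[0,0,0],"jaw":0},{"dp":[0,0,-1],"rotation":[0,0,0],"jaw":0},{"dp":[0,0,-1],"rotation":[0,0,0],"jaw":0}]' 60; python3 -c "
from h import *
nz=tool(0,25,6.2).apply([0,0,-1]);print(nz)
n=np.array([.545,.212,.120]);plan(n+nz*(.032+.09),tool(6.2,25,6.2))"
```

```text
time: 4.4
ee_pos: [0.6077, -0.2629, 0.2644]
eef_rot: [0.835, 0.55, 0.002, 0.002]
ft_force: [0.1, 0.6, -3.4]
width: 0.0232
grip_force: 60.0
[-0.42014635 -0.0456425   0.90630779]
t 4.4 dp [2.5738, -1.9361, 0.2145] rot [-0.0669, 0.0181, -0.0805] deg 38.2
```

```bash
python3 -m pendant '[{"dp":[0.3,-0.22,0],"rotation":[0,0,0],"jaw":0},{"dp":[0.6,-0.44,0],"rotation":[0,0,0],"jaw":0},{"dp":[0.86,-0.64,0],"rotation":[0,0,0],"jaw":0}]' && python3 -m pendant '[{"dp":[0.3,-0.22,0],"rotation":[0,0,0],"jaw":0},{"dp":[0.6,-0.44,0],"rotation":[0,0,0],"jaw":0},{"dp":[0.86,-0.64,0],"rotation":[0,0,0],"jaw":0}]' && python3 -m pendant '[{"dp":[0.2,-0.16,0],"rotation":[-0.015,0.004,-0.018],"jaw":0},{"dp":[0.4,-0.32,0],"rotation":[-0.03,0.008,-0.036],"jaw":0},{"dp":[0.6,-0.48,0],"rotation":[-0.045,0.012,-0.054],"jaw":0},{"dp":[0.86,-0.64,0.1],"rotation":[-0.0669,0.0181,-0.0805],"jaw":0},{"dp":[0.86,-0.64,0.1],"rotation":[-0.0669,0.0181,-0.0805],"jaw":0},{"dp":[0.86,-0.64,0.1],"rotation":[-0.0669,0.0181,-0.0805],"jaw":0}]'; python3 - <<'E'
from h import *; from bench import camera; import cv2
st(); nz=tool(0,25,6.2).apply([0,0,-1]);n=np.array([.545,.212,.120]);plan(n+nz*(.032+.09),tool(6.2,25,6.2))
ims=[]
for k in("wrist","scene","side"):
    c=camera(k);np.savez("n_"+k,**c);ims.append(c["image"][:,:,::-1])
x,y=np.array([[0,0],[0,0]]);
out=np.hstack([ims[0][:,:],cv2.resize(np.vstack([ims[1][90:240,250:400],ims[2][130:280,150:300]]),(192,384))])
cv2.imwrite("pics/n1.png",out)
for k in("wrist","scene","side"):
    P=cloud(dict(np.load("n_"+k+".npz"))).reshape(-1,3);P=P[np.isfinite(P[:,0])]
    q=(P-n)@nz; rad=np.linalg.norm((P-n)-np.outer(q,nz),axis=1)
    h=P[(rad<.014)&(q>-.004)&(q<.008)];print(k,len(h),h.mean(0).round(4) if len(h) else "")
E
```

```text
time: 4.78
ee_pos: [0.5682, -0.1041, 0.2594]
eef_rot: [0.835, 0.55, -0.0, -0.0]
ft_force: [0.5, 0.1, -2.5]
width: 0.0231
grip_force: 60.0
time: 5.15
ee_pos: [0.5308, 0.0522, 0.2595]
eef_rot: [0.835, 0.55, -0.0, -0.0]
ft_force: [1.3, -0.5, -2.7]
width: 0.0232
grip_force: 60.0
time: 5.9
ee_pos: [0.4943, 0.2057, 0.2446]
eef_rot: [0.653, 0.727, 0.159, 0.142]
ft_force: [0.3, -0.7, -2.5]
width: 0.0233
grip_force: 60.0
{'time': 5.9, 'joint_positions': [0.2739, -0.181, -0.7811, 1.988, 0.0527, 0.8874, -0.4429], 'ee_pos': [0.4943, 0.2057, 0.2446], 'eef_rot': [0.653, 0.7267, 0.1592, 0.1417], 'ft_force': [0.3137, -0.6506, -2.5491], 'width': 0.0233, 'grip_force': 59.9981}
t 5.9 dp [0.0051, -0.0419, 0.0836] rot [-0.0011, -0.0002, -0.0003] deg 0.4
wrist 216 [0.5418 0.2078 0.1195]
scene 18 [0.5452 0.2095 0.1218]
side 31 [0.5421 0.21   0.1199]
```

View pics/n1.png

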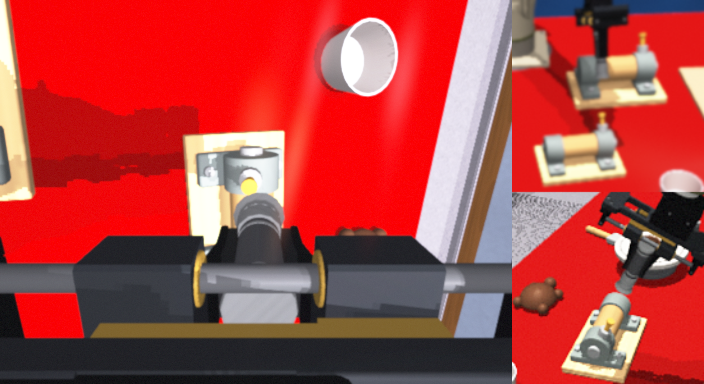

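The wrist view shows the nipple head at (249,186) just beyond the coupler mouth at (262,212), so it's roughly in line. Next I'll fit the roller and the held coupler as solids in each camera, so the relative offset cancels calibration bias.

```bash
cat > fit.py <<'E'
from h import *
def cyl(P,o,a,r,l0,l1):
    d=P-o;t=d@a;rad=np.linalg.norm(d-np.outer(t,a),axis=1)
    q=np.stack([rad-r,np.abs(t-(l0+l1)/2)-(l1-l0)/2]);return np.minimum(q.max(0),0)+np.linalg.norm(np.maximum(q,0),axis=0)
def roller(P):
    Y=np.array([0,1.,0]);h=np.array([0,0,.055]);n=np.array([-np.sin(np.radians(25)),0,np.cos(np.radians(25))]);t=np.array([-.03,0,.120])
    return np.min([cyl(P,h,Y,.032,-.02,.02),cyl(P,h,Y,.032,-.14,-.10),cyl(P,h,Y,.026,-.1,-.02),cyl(P,t,n,.012,-.05,-.026),cyl(P,t,n,.005,-.03,-.005),cyl(P,t,n,.008,-.006,0)],0)
Z=np.array([0,0,1.])
def coupler(P):
    return np.min([cyl(P,0*Z,Z,.014,0,.034),cyl(P,0*Z,Z,.018,0,.002),cyl(P,0*Z,Z,.016,.002,.004),cyl(P,0*Z,Z,.012,.034,.096),cyl(P,0*Z,Z,.015,.096,.104)],0)
def fitroller(P):
    x0=np.array([.5735,.2155,0,np.radians(6.2)])
    loc=lambda x,Q:Ro.from_euler("z",-x[3]).apply(Q-x[:3])
    L=loc(x0,P);Q=P[(np.abs(roller(L))<.01)&(L[:,2]>.05)]
    s=least_squares(lambda x:roller(loc(x,Q)),x0,loss="soft_l1",f_scale=.0015,x_scale=[.01,.01,.01,.1]);return s.x,len(Q),np.abs(s.fun).mean()
def fitcoupler(P,p,R,off=.0465):
    # coupler frame guess: axis = -tool z, origin off beyond TCP
    F=R*Ro.from_euler("x",180,degrees=True);o=p+R.apply([0,0,off])
    loc=lambda x,Q:(F*Ro.from_euler("xy",x[3:5])).inv().apply(Q-o-F.apply(x[:3]))
    L=loc(np.zeros(5),P);Q=P[(np.abs(coupler(L))<.008)&(L[:,2]<.042)]
    s=least_squares(lambda x:coupler(loc(x,Q)),np.zeros(5),loss="soft_l1",f_scale=.0015,x_scale=[.01,.01,.01,.1,.1]);x=s.x
    return (F*Ro.from_euler("xy",x[3:5])),o+F.apply(x[:3]),x,len(Q),np.abs(s.fun).mean()
E
cat > rel.py <<'E'
import sys
from fit import *; from bench import r
s=r.read_state();p=np.array(s["ee_pos"]);R=Ro.from_quat(s["eef_rot"])
for k in sys.argv[2:]:
    P=cloud(dict(np.load(f"{sys.argv[1]}_{k}.npz"))).reshape(-1,3);P=P[np.isfinite(P[:,0])&(np.linalg.norm(P-[.55,.17,.15],axis=1)<.2)]
    x,n,e=fitroller(P);W=Ro.from_euler("z",x[3]);top=x[:3]+W.apply([-.03,0,.12]);nz=W.apply([-np.sin(np.radians(25)),0,np.cos(np.radians(25))])
    F,o,cx,m,ce=fitcoupler(P,p,R)
    cz=F.apply([0,0,1]);d=o-top;ax=d@nz
    print(k,"roller",x[:3].round(4),"yaw",np.degrees(x[3]).round(2),n,e.round(5),"top",top.round(4))
    print("   coupler",(cx[:3]*1e3).round(1),"mm tilt",np.degrees(cx[3:]).round(1),m,ce.round(5),"axis err",np.degrees(np.arccos(cz@nz)).round(2),"above",(ax*1e3).round(1),"lateral mm in tool",R.inv().apply(d-ax*nz).round(4)*1e3)
E
python3 rel.py n scene side wrist
```

```text
scene roller [0.5698 0.2145 0.0019] yaw 6.7 1035 0.00139 top [0.54   0.211  0.1219]
   coupler [2.4 0.1 2.9] mm tilt [-2.  -1.1] 135 0.00117 axis err 1.92 above 87.1 lateral mm in tool [ 2.2 11.  -0.1]
side roller [5.717e-01 2.126e-01 5.000e-04] yaw 6.79 1088 0.00112 top [0.5419 0.209  0.1205]
   coupler [-0.8 -0.9  0.3] mm tilt [-0.2  0.4] 203 0.00069 axis err 0.52 above 86.4 lateral mm in tool [ 1.3 11.1 -0.1]
wrist roller [ 0.5719  0.2114 -0.0007] yaw 6.82 2547 0.00082 top [0.5421 0.2078 0.1193]
   coupler [-1.8  0.7 -0.3] mm tilt [0.1 0.4] 1429 0.0003 axis err 0.73 above 86.9 lateral mm in tool [ 1.6  9.9 -0.1]
```

Three cameras agree: the mouth is 87 mm out along the nipple and off laterally by (1.6, 10.5) mm in tool x, y, with yaw 6.8°. I'll correct that and approach to about 17 mm standoff.

```bash
python3 -c "
from h import *
plan([0,0,0],tool(6.8,25,6.8))"
```

```text
t 6.05 dp [-1.0211, -3.7965, 0.0531] rot [-0.001, 0.0003, -0.0021] deg 0.9
```

```bash
python3 -m pendant '[{"dp":[-0.011,-0.072,0.1],"rotation":[-0.001,0,-0.002],"jaw":0},{"dp":[-0.011,-0.072,0.25],"rotation":[-0.001,0,-0.002],"jaw":0},{"dp":[-0.011,-0.072,0.4],"rotation":[-0.001,0,-0.002],"jaw":0},{"dp":[-0.011,-0.072,0.467],"rotation":[-0.001,0,-0.002],"jaw":0},{"dp":[-0.011,-0.072,0.467],"rotation":[-0.001,0,-0.002],"jaw":0},{"dp":[-0.011,-0.072,0.467],"rotation":[-0.001,0,-0.002],"jaw":0}]'; python3 - <<'E'
from bench import camera; import numpy as np,cv2
a=[]
for k in("wrist","scene","side"):
    c=camera(k);np.savez("m_"+k,**c);a.append(c["image"][:,:,::-1])
f=lambda i:cv2.resize(i,(400,400),interpolation=3)
cv2.imwrite("pics/m1.png",np.hstack([f(a[1][145:225,270:350]),f(a[2][180:260,180:260])]))
E
python3 rel.py m scene side wrist; python3 -c "
from h import *
st();plan([0,0,0],tool(6.8,25,6.8))"
```

```text
time: 6.8
ee_pos: [0.5146, 0.2074, 0.1776]
eef_rot: [0.648, 0.73, 0.162, 0.145]
ft_force: [0.6, 1.1, -3.3]
width: 0.0231
grip_force: 60.0
scene roller [0.5699 0.2145 0.002 ] yaw 6.6 1031 0.00137 top [0.5401 0.211  0.122 ]
   coupler [ 2.2 -0.3  2.2] mm tilt [-0.4  0.5] 130 0.00098 axis err 0.67 above 17.1 lateral mm in tool [1.4 0.5 0. ]
side roller [0.5717 0.2126 0.0006] yaw 6.7 822 0.00124 top [0.5419 0.2091 0.1206]
   coupler [-0.5 -1.2  0.7] mm tilt [-0.5 -0.3] 179 0.00075 axis err 0.67 above 17.6 lateral mm in tool [1.  0.6 0. ]
wrist roller [ 0.5721  0.2114 -0.0008] yaw 6.75 2701 0.00095 top [0.5423 0.2079 0.1192]
   coupler [-2.  -0.6 -0.4] mm tilt [0.1 0.4] 1415 0.0003 axis err 0.53 above 17.7 lateral mm in tool [ 0.6  0.4 -0. ]
{'time': 6.95, 'joint_positions': [0.2931, -0.0482, -0.8452, 2.0481, 0.22, 0.7385, -0.5726], 'ee_pos': [0.5145, 0.2074, 0.1777], 'eef_rot': [0.6475, 0.7304, 0.1618, 0.1452], 'ft_force': [-0.0865, -0.5368, -2.2669], 'width': 0.0231, 'grip_force': 59.9984}
t 6.95 dp [-0.9605, -3.7368, -0.4406] rot [0.0003, 0.0003, 0.0003] deg 0.2
```

View pics/m1.png

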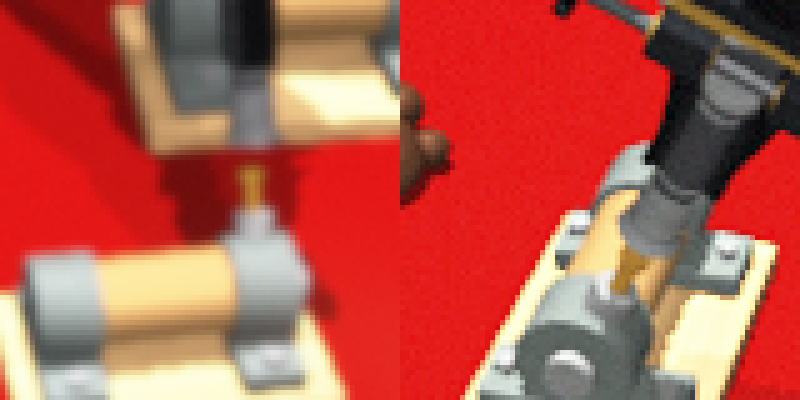

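The left (scene) crop shows the mouth (252,145) right above the nipple (252,170). The right (side) crop shows the mouth (630,225) in line with the brass (625,265). The remaining lateral error is about (0.9, 0.5) mm. Contact is expected after 31.5 mm, so I'll go 27 mm first.

```bash
python3 -m pendant '[{"dp":[-0.006,-0.003,0.02],"rotation":[0,0,0],"jaw":0},{"dp":[-0.006,-0.003,0.06],"rotation":[0,0,0],"jaw":0},{"dp":[-0.006,-0.003,0.1],"rotation":[0,0,0],"jaw":0},{"dp":[-0.006,-0.003,0.14],"rotation":[0,0,0],"jaw":0},{"dp":[-0.006,-0.003,0.18],"rotation":[0,0,0],"jaw":0},{"dp":[-0.006,-0.003,0.18],"rotation":[0,0,0],"jaw":0},{"dp":[-0.006,-0.003,0.18],"rotation":[0,0,0],"jaw":0}]'; cat > ax.py <<'E'
from h import *; from bench import r
s=r.read_state();R=Ro.from_quat(s["eef_rot"]);print("t",round(s["time"],2),"tool force",R.inv().apply(s["ft_force"]).round(1),"torque",R.inv().apply(s["torque"]).round(2),"moved from standoff mm",(R.inv().apply(np.array(s["ee_pos"])-[.5145,.2074,.1777])*1e3).round(2)); plan(s["ee_pos"],tool(6.8,25,6.8))
E
python3 ax.py
```

```text
time: 7.82
ee_pos: [0.5254, 0.2077, 0.1523]
eef_rot: [0.648, 0.731, 0.161, 0.145]
ft_force: [-0.1, -0.0, -2.4]
width: 0.0232
grip_force: 60.0
t 7.83 tool force [-0.  -1.1  2.1] torque [ 0.61 -0.04  0.  ] moved from standoff mm [-0.93 -0.96 27.63]
t 7.83 dp [0.0, 0.0, 0.0] rot [0.0001, 0.0002, 0.0003] deg 0.1
```

No contact force yet, so the head is inside the pocket. I'll press on in small steps.

```bash
python3 -m pendant '[{"dp":[0,0,0.01],"rotation":[0,0,0],"jaw":0},{"dp":[0,0,0.02],"rotation":[0,0,0],"jaw":0},{"dp":[0,0,0.03],"rotation":[0,0,0],"jaw":0},{"dp":[0,0,0.03],"rotation":[0,0,0],"jaw":0}]' >/dev/null; python3 ax.py;  python3 -m pendant '[{"dp":[0,0,0.01],"rotation":[0,0,0],"jaw":0},{"dp":[0,0,0.01],"rotation":[0,0,0],"jaw":0}]' >/dev/null; python3 ax.py
```

```text
t 8.32 tool force [ -1.4  -4.8 -13.2] torque [ 1.61 -0.52  0.02] moved from standoff mm [-0.89 -0.67 31.62]
t 8.32 dp [0.0, 0.0, 0.0] rot [0.0002, 0.0004, 0.0003] deg 0.2
t 8.57 tool force [ -2.   -4.8 -10.6] torque [ 1.51 -0.42  0.  ] moved from standoff mm [-0.91 -0.72 33.15]
t 8.57 dp [0.0, 0.0, 0.0] rot [0.0002, 0.0004, 0.0003] deg 0.2
```

```bash
python3 -m pendant '[{"dp":[0,-0.002,0.015],"rotation":[0,0,0],"jaw":0},{"dp":[0,-0.003,0.03],"rotation":[0,0,0],"jaw":0},{"dp":[0,-0.003,0.045],"rotation":[0,0,0],"jaw":0},{"dp":[0,-0.003,0.045],"rotation":[0,0,0],"jaw":0}]' >/dev/null; python3 ax.py;  python3 -m pendant '[{"dp":[0,0,0.008],"rotation":[0,0,0],"jaw":0},{"dp":[0,0,0.016],"rotation":[0,0,0],"jaw":0},{"dp":[0,0,0.016],"rotation":[0,0,0],"jaw":0}]' >/dev/null; python3 ax.py
```

```text
t 9.07 tool force [-1.4 -1.1 -4.7] torque [ 0.62 -0.29 -0.03] moved from standoff mm [-0.98 -0.94 40.17]
t 9.07 dp [0.0, 0.0, 0.0] rot [0.0003, 0.0003, 0.0003] deg 0.2
t 9.45 tool force [ -3.9  -7.8 -34.1] torque [ 2.46 -1.13 -0.02] moved from standoff mm [-0.67 -0.58 41.39]
t 9.45 dp [0.0, 0.0, 0.0] rot [0.0003, 0.0005, 0.0004] deg 0.3
```

The force fell through the snap and then rose against the stop at 41.4 mm, 10 mm past contact. I'll hold and verify with the cameras.

```bash
python3 -m pendant '[{"dp":[0,0,0],"rotation":[0,0,0],"jaw":0},{"dp":[0,0,0],"rotation":[0,0,0],"jaw":0},{"dp":[0,0,0],"rotation":[0,0,0],"jaw":0},{"dp":[0,0,0],"rotation":[0,0,0],"jaw":0}]'; python3 ax.py; python3 - <<'E'
from bench import camera; import numpy as np,cv2
a=[]
for k in("wrist","scene","side"):
    c=camera(k);np.savez("f_"+k,**c);a.append(c["image"][:,:,::-1])
f=lambda i:cv2.resize(i,(400,400),interpolation=3)
cv2.imwrite("pics/f1.png",np.hstack([f(a[1][145:225,270:350]),f(a[2][180:260,180:260])]))
cv2.imwrite("pics/f2.png",a[1])
E
python3 rel.py f scene side wrist; python3 ax.py
```

```text
time: 9.95
ee_pos: [0.5315, 0.2086, 0.14]
eef_rot: [0.647, 0.73, 0.161, 0.146]
ft_force: [-20.8, -6.7, 28.2]
width: 0.0231
grip_force: 60.0
t 9.95 tool force [ -4.3  -7.4 -34.7] torque [ 2.38 -1.12  0.05] moved from standoff mm [-0.66 -0.61 41.38]
t 9.95 dp [0.0, 0.0, 0.0] rot [0.0003, 0.0005, 0.0004] deg 0.3
scene roller [0.5701 0.2144 0.0021] yaw 6.29 1078 0.00179 top [0.5403 0.2111 0.1221]
   coupler [ 1.8 -1.8 -3.4] mm tilt [-2.9  0.2] 159 0.00154 axis err 3.01 above -29.9 lateral mm in tool [0.4 1.3 0. ]
side roller [0.5717 0.2139 0.001 ] yaw 5.86 736 0.00238 top [0.5419 0.2109 0.121 ]
   coupler [ 0.  -0.7 -0.5] mm tilt [ 1. -1.] 174 0.0009 axis err 1.5 above -25.3 lateral mm in tool [-0.9 -0.8 -0. ]
wrist roller [5.710e-01 2.135e-01 1.000e-04] yaw -2.53 4033 0.00236 top [0.541  0.2148 0.1201]
   coupler [-2.1 -0.5 -0.3] mm tilt [0.  0.4] 1406 0.00031 axis err 3.41 above -24.9 lateral mm in tool [-5.6 -0.2 -0.4]
t 10.1 tool force [ -3.6  -7.1 -33.8] torque [ 2.38 -1.08  0.04] moved from standoff mm [-0.65 -0.62 41.37]
t 10.1 dp [0.0, 0.0, 0.0] rot [0.0003, 0.0005, 0.0004] deg 0.3
```

View pics/f1.png

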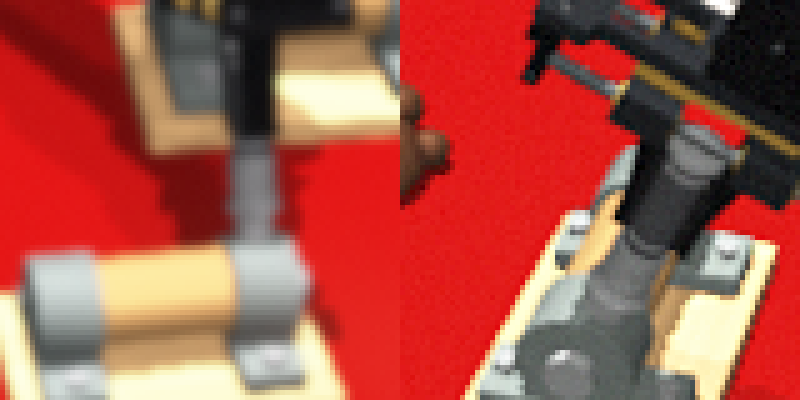

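View pics/f2.png

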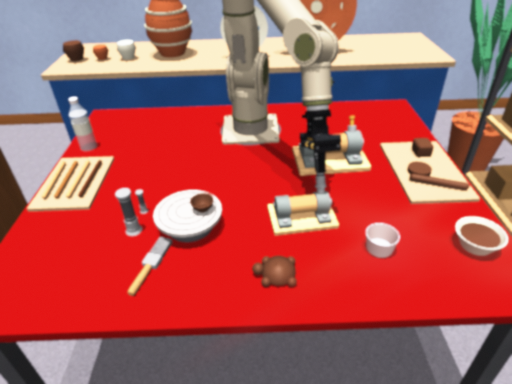

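The coupler now sits fully over the boss: mouth at (252,235) in the scene crop and (615,300) in the side crop, with no brass showing. The bowl is standing on the wheel at (203,202), and the turtle, tub and brush are undisturbed. The hold is steady at about 36 N on the stop, and the wrist fit shows no slip in the grip. Handing in.

```bash
python3 -c "
from bench import r
print(r.close_job())"
```

```text
the job is handed in; nothing more can be done
None
```

I handed the job in at about 10 s with the middle-sized coupler still gripped and pressed in line over the nipple. It snapped and stopped 10 mm past first contact, and is held there at about 36 N; the hand-in returned no verdict.

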